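# Cull the short tube stub from the hold-down fixture

## Robot

A 6-joint arm with a two-finger parallel gripper is mounted at the origin on the work surface. World frame = base frame: x ahead of the robot, y to its left, z up, the work surface at z = 0. Lengths are in m, angles in rad, forces in N, time in s.
With the tool pointing down it reaches from about 0.375 to 0.9 m from the base axis. Payload 3.1 kg.
Tool frame: the origin (TCP) lies on the centre line of the jaws, within the pads' length; the fingertips stand 8 mm ahead of it and the grasp point (between the pads) lies 11 mm behind it; z points along the fingers, y is the line along which they close (so a half turn about z gives the same grasp; the last joint's range is limited). The gripper opens to 87 mm and grips with 3 to 60 N. Pads are 19 mm wide; open, the fingers measure 117 mm over their backs; the gripper's body (75 mm by 190 mm) begins 51 mm behind the grasp point.
Start: joints at [0.938, 0.527, 1.433, -0, 1.181, -0.178], TCP at [0.275, 0.561, 0.231] pointing down, gripper open.
Joint ranges: [-3.08, 3.08], [-0.75, 2.2], [0.22, 2.44], [-1.43, 4.57], [0, 2.65], [-2.85, 2.85]. Speed limits (rad/s): [2.79, 2.79, 3.14, 3.14, 3.14, 3.14].

## Interface

Orientations are given as a unit quaternion [x, y, z, w].
In Python, from rig import robot gives the robot as it stands. The module is installed in compiled form; this text tells all that it offers.
- The arm moves only by the tool send_rows, never from a script. Its argument "increments" is one flat list of numbers, 7 for each row, row after row: the turn, a rotation vector about the world's x, y, z in rad, then the shift along the world's x, y, z in cm, then the opening, from 0 (shut) to 1 (fully open). A call has 1 to 20 rows; each row shifts and turns the commanded pose from where the row before left it; what a row does not reach is not made up. A row lasts 1/12 s, in which the tool goes at most 41.7 mm and 7.16 degrees, less where a joint would pass 70% of its speed; a pose out of reach is approached as far as the arm can. A call is refused whole if a number of a shift passes 4.17 or a number of a turn 0.125, either way. A call with a gripper value outside its range is refused whole. The fingers move at their own pace and stop on an object; "newtons" is the grip in N (left out, the last holds). Time passes only in rows, so rows that do not move let the fingers close. It gives the time, the measured TCP pose, the force, the opening and the grip force at its end, in the units of the state.
- robot.get_obs(): the state, without advancing time (a new reading comes with each control period).
- robot.camera(name): name is "side" or "top"; returns a dict with "image" (400x640x3 uint8, red, green, blue), "range_z" (400x640 float32, m along the optical axis (not along the pixel's ray), 0 where there is no reading), "fx", "fy", "cx", "cy" (pixels), "R" (3x3) and "t" (3): a world point X has camera coordinates R X + t. Camera axes: x right, y down, z forward; pixel columns grow to the right and rows downward; lengths in m; the calibration is good to about 2 mm. A picture is of the moment at which its call begins.
- robot.hand_in(): hands the job in; it is judged then, once.
The state is a dict: "time": time; "q": joint angles; "joint_velocities": joint speeds; "joint_torque": joint torques, N m; "position": TCP position; "tool_rot": TCP orientation; "ft_force": force on the tool from outside, world axes, zero at the start; "moment": the same for the moment, N m; "grip_width": finger opening in m; "grip_force": force on a finger pad.
Only numpy, scipy, OpenCV 4.12 (cv2) and the standard library are available. Lean on these libraries where they do the work, as an engineer would, in place of code of your own. Each camera call takes 0.05 s, during which the arm holds its last target. There are 200 camera calls.

## Task

One of the four capped tube stubs in the fixture was cut too short: swing the hold-down arm up until it stays up, find the short stub and stand it upright in the scrap tray, then bring the hold-down back down onto the good stubs gently, without letting it drop. Leave the three good stubs standing where they are and the wrench, the flange and the offcut where they lie.

Things in the scene. Friction and masses are not known exactly. Their poses are not given: they have to be found in the camera images.
- fixture: fixed aluminium plate, 220 x 380 mm, 12 mm thick (top 12 mm above the bench), turned up to 0.25 rad. Origin on the bench under the middle of the stub row; y runs along the row, x points away from the robot to the hold-down's pivot. The stubs stand on it in a row at y about -127, -42, 42 and 127 mm, x about 0 (within 4 mm).
- holddown_pivot (a point): pivot axis of the hold-down arm, between two grey cheeks (tops 127 mm above the bench, each 36 x 12 mm, at fixture y = +-22 mm): 140 mm along fixture x from the fixture's origin, 115 mm above the bench; the axis runs along fixture y.
- holddown_grip (a point): point to pinch the hold-down's round handle: on its axis, 230 mm from the pivot, 37 mm to fixture +y of the arm; moves with the arm. Handle 16 mm thick, 130 mm long, along fixture y, set like a T on the tip of the 16 mm wide arm. 
- holddown_arm (a joint): angle of the hold-down arm, rad: 0 with the arm level and its stop reached, drop pins on the 95 mm stubs; grows as the handle swings up and away from the robot, stop at 1.5. Weighs 0.58 kg, rubbing pivot: above about 1.2 it stays up by itself, below that it falls if let go. Lifting takes 3 to 6 N at the handle.
- holddown_beam: cross beam of the hold-down, 320 mm long (fixture y), 16 mm wide, on the arm 140 mm from the pivot, with four 40 g drop pins (20 mm across), one over each stub, that slide freely up and down 9 mm. With the arm down the beam is 3 mm over the 95 mm stubs and each pin rests on its stub by its weight; the pins hang too high to touch the short stub. Origin in the beam.
- stub_a: capped steel tube stub standing upright, round, 50 mm across, flat closed top, about 0.3 kg; origin at the centre of its underside, z up. Of stub_a, stub_b, stub_c and stub_d three are 95 mm tall and one is cut short, 83 mm tall; which one is not told, and it may stand at any place in the row.
- stub_b: capped steel tube stub standing upright, round, 50 mm across, flat closed top, about 0.3 kg; origin at the centre of its underside, z up. Of stub_a, stub_b, stub_c and stub_d three are 95 mm tall and one is cut short, 83 mm tall; which one is not told, and it may stand at any place in the row.
- stub_c: capped steel tube stub standing upright, round, 50 mm across, flat closed top, about 0.3 kg; origin at the centre of its underside, z up. Of stub_a, stub_b, stub_c and stub_d three are 95 mm tall and one is cut short, 83 mm tall; which one is not told, and it may stand at any place in the row.
- stub_d: capped steel tube stub standing upright, round, 50 mm across, flat closed top, about 0.3 kg; origin at the centre of its underside, z up. Of stub_a, stub_b, stub_c and stub_d three are 95 mm tall and one is cut short, 83 mm tall; which one is not told, and it may stand at any place in the row.
- tray: fixed black open scrap tray, 240 mm (its x) by 150 mm (its y) outside, walls 4 mm thick and 30 mm high, floor 4 mm thick; origin at the centre of its underside. A small offcut lies in its +x half; the -x half is free.
- offcut: bystander: steel tube ring 48 mm across, 30 mm tall, standing in the +x half of the tray; origin at the centre of its underside.
- wrench: bystander: flat wrench, 150 mm long, lying on the fixture plate behind the stub row (about 85 mm along fixture x, on the -y side), along fixture y; less than 20 mm high.
- flange: bystander: steel flange plate 200 x 75 x 10 mm with three holes, lying on the bench to the left.
There are look-alikes about, which are no part of the job. Leave any red look-alike of the stub_a alone. Leave any brown look-alike of the stub_b alone.

How it is judged:
By the outcome, as a careful person would: the job done as asked, in the order asked, and still so for the second after the job is handed in, with the robot touching nothing.
It also fails if it takes over 72 s, if anything falls off the work surface, if the arm or the gripper's body presses on something with over 40 N, if the wrist force passes 120 N, or if a joint passes its speed limit or range.

## Working session

There is one attempt and no reset: what is moved stays moved. The work goes in short steps, Python scripts to look and compute and a tool call to move; the robot and the scene stay as the last step left them, time stands still between calls to the robot, and variables do not carry over. Pictures are saved under pics/ and viewed, at most 10 in all, crops included, and the job is handed in when it is done.

Besides the shell and the picture viewer there is one more tool, called after "Request:" as name(argument=value, ...) on one line, values as JSON. send_rows: Moves the arm, as the interface text tells. Its arguments: {"type":"object","properties":{"increments":{"type":"array"},"newtons":{"type":"number"}},"required":["increments"]}

```bash
mkdir -p pics; cat > h.py <<'E'
import numpy as np, cv2
from rig import robot
def shot(n,f):
    c=robot.camera(n); cv2.imwrite(f'pics/{f}.png',c['image'][:,:,::-1]); np.savez(f'{f}.npz',**c); return c
def world(c):
    z=c['range_z']; v,u=np.mgrid[0:400,0:640]
    P=np.stack([(u-c['cx'])/c['fx']*z,(v-c['cy'])/c['fy']*z,z],-1)
    W=(P-c['t'])@c['R']; W[z==0]=np.nan; return W
E
python3 - <<'E'
from h import *
for n in('top','side'):
    c=shot(n,n+'0'); print(n,c['R'].round(3).tolist(),c['t'],c['fx'])
print(robot.get_obs())
E
```

```text
top [[-0.011, -1.0, 0.009], [-0.999, 0.01, -0.051], [0.051, -0.009, -0.999]] [0.04769074 0.5346706  0.92520734] 373.41225035488355
side [[0.898, -0.44, -0.021], [-0.298, -0.573, -0.764], [0.324, 0.692, -0.645]] [-0.44745794  0.2620459   1.25176863] 478.3611396966248
{'time': 0.1, 'q': array([ 9.37507032e-01,  5.28355720e-01,  1.43373854e+00, -2.28757381e-05,
        1.18145450e+00, -1.78532240e-01]), 'joint_velocities': array([ 0.00024779,  0.00050604, -0.00280935, -0.00045867, -0.00180291,
        0.00034516]), 'joint_torque': array([-5.91413868e-05, -4.40987027e+01, -1.77150625e+01,  6.34762365e-02,
        5.33659535e-02, -1.54654094e-05]), 'position': array([0.27413945, 0.56095608, 0.22969158]), 'tool_rot': array([ 2.25419956e-01,  9.74261201e-01, -9.02757953e-04, -3.76472478e-04]), 'ft_force': array([-0.17008185, -0.04779193, -0.05710696]), 'moment': array([-0.03357502,  0.03527876,  0.02422162]), 'grip_force': 0.0, 'grip_width': 0.08706403881259554}
```

View pics/top0.png

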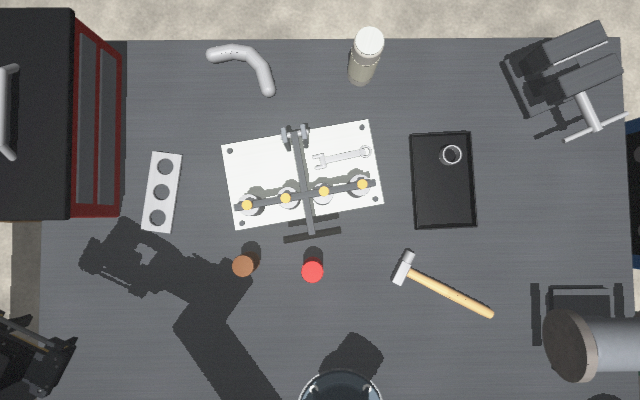

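View pics/side0.png

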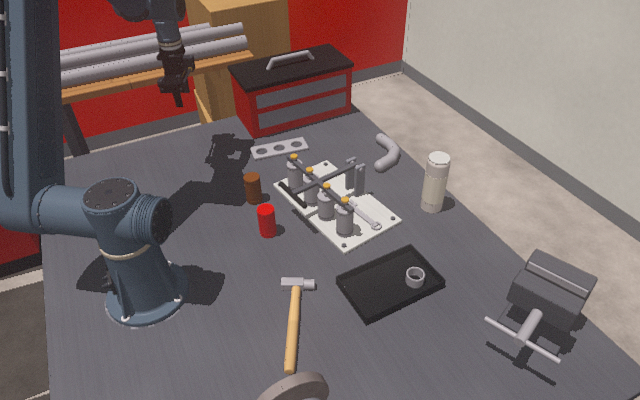

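The top view shows the white fixture plate with corners (222,146), (369,120), (383,203) and (236,230). The pins are at (247,204), (286,197), (324,190) and (362,183), and the handle is near (312,232). The tray spans (410-477, 131-229) with the offcut at (450,155). The red and brown look-alikes stand clear, in front of the fixture.

```bash
cat > m.py <<'E'
from h import *
c=dict(np.load('top0.npz')); W=world(c); I=c['image'].astype(int)
def fit(mask,name):
    k=max(cv2.connectedComponentsWithStats(mask.astype(np.uint8))[2][1:,4])
    n,l,s,_=cv2.connectedComponentsWithStats(mask.astype(np.uint8)); m=l==1+np.argmax(s[1:,4])
    p=W[m][:,:2]; r=cv2.minAreaRect((p*1000).astype(np.float32)); print(name,r,np.median(W[m][:,2]),k)
    return r
Z=W[...,2]; X=W[...,0]; Y=W[...,1]
v,u=np.mgrid[0:400,0:640]
roi=(u>210)&(u<395)&(v>110)&(v<245)
plate=roi&(I.min(2)>170)&(Z<.03)
# close holes by hull
fit(cv2.morphologyEx(plate.astype(np.uint8),cv2.MORPH_CLOSE,np.ones((25,25)))>0,'plate')
troi=(u>400)&(u<485)&(v>125)&(v<235)
fit(troi&(Z>.018)&(Z<.045),'traywall')
fit(troi&(I.max(2)<45),'trayblack')
yel=roi&(I[...,0]>200)&(I[...,2]<110)
n,l,s,ce=cv2.connectedComponentsWithStats(yel.astype(np.uint8))
for i in range(1,n):
    if s[i,4]>15: print('pin',ce[i].round(1),np.nanmedian(W[l==i],0).round(4),s[i,4])
h=(u>280)&(u<345)&(v>215)&(v<245)&(Z>.1)
fit(h,'handle')
print(robot.get_obs()['time'])
E
python3 m.py
```

```text
plate ((nan, nan), (0.0, 0.0), 0.0) nan 12710
traywall ((573.1781005859375, -263.5557861328125), (240.1458740234375, 151.3570556640625), 2.0920212268829346) 0.029154847811719446 845
trayblack ((554.0125122070312, -326.197509765625), (99.63577270507812, 257.090576171875), 66.63424682617188) nan 521
handle ((462.89727783203125, 67.16654968261719), (50.824893951416016, 129.10003662109375), 9.722536087036133) 0.1230934875249537 535
0.1
```

```bash
cat >> m.py <<'E'
print('----')
ok=~np.isnan(Z)
m=roi&(I.min(2)>150)&ok&(Z<.03)
p=(W[m][:,:2]*1000).astype(np.float32); r=cv2.minAreaRect(p); print('plate',r,np.median(Z[m]))
print([I[y,x].tolist() for x,y in((247,204),(286,197),(324,190),(362,183))])
hsv=cv2.cvtColor(c['image'],cv2.COLOR_RGB2HSV)
yel=roi&(hsv[...,0]>12)&(hsv[...,0]<35)&(hsv[...,1]>100)&(hsv[...,2]>100)
n,l,s,ce=cv2.connectedComponentsWithStats(yel.astype(np.uint8))
for i in range(1,n):
    if s[i,4]>15: print('pin',ce[i].round(1),np.nanmedian(W[l==i],0).round(4),s[i,4])
def box(n,rr):
    print(n,r)
h=(u>280)&(u<345)&(v>215)&(v<245)&ok&(Z>.1)
for y in range(218,244,2): 
    a=np.where(h[y])[0]; 
    if len(a): print(y,a.min(),a.max(),np.median(Z[y][a]).round(4))
E
python3 m.py | sed '1,/----/d'
```

```text
plate ((593.6918334960938, 88.6938247680664), (220.85748291015625, 386.80615234375), 9.774532318115234) 0.012877169146407658
[[246, 228, 146], [246, 230, 149], [246, 230, 152], [245, 227, 145]]
pin [361.6 183.6] [ 0.5553 -0.0469  0.1404] 79
pin [326.2 190. ] [0.5432 0.0314 0.1353] 22
pin [287.9 197.3] [0.5284 0.1142 0.1397] 21
pin [246.6 204.6] [0.5121 0.2031 0.1403] 77
218 305 312 0.1254
220 306 312 0.1245
222 306 313 0.1249
224 306 313 0.1266
226 307 339 0.1259
228 307 340 0.1234
230 308 340 0.1231
232 305 340 0.1236
234 294 333 0.1224
236 284 322 0.1225
238 283 312 0.1222
240 283 301 0.1224
242 284 290 0.1206
```

```bash
cat > fx.py <<'E'
import numpy as np
yaw=0.171; ex=np.array([np.cos(yaw),np.sin(yaw)]); ey=np.array([-ex[1],ex[0]])
O=np.array([0.5345,0.0772])
def F(p): d=np.asarray(p)[...,:2]-O; return np.stack([d@ex,d@ey],-1)
def Wd(x,y): return O+x*ex+y*ey
E
python3 - <<'E'
from h import *; from fx import *
c=dict(np.load('top0.npz')); W=world(c); f=F(W); Z=W[...,2]
m=(Z>.112)&(f[...,0]<-.065)&(f[...,0]>-.12)&(abs(f[...,1])<.08)
for a,b in((-.07,-.05),(-.05,-.03),(-.03,-.012),(.015,.03),(.03,.05),(.05,.07)):
    k=m&(f[...,1]>a)&(f[...,1]<b); print(a,np.percentile(f[k][:,0],[3,50,97]).round(4),np.median(Z[k]).round(4))
print('y ext',f[m][:,1].min(),f[m][:,1].max())
a=(Z>.112)&(f[...,0]<-.02)&(f[...,0]>-.075)&(abs(f[...,1])<.03); print('arm y',np.percentile(f[a][:,1],[2,50,98]))
b=(Z>.112)&(Z<.135)&(abs(f[...,0])<.03)&(abs(f[...,1])>.02)&(abs(f[...,1])<.16); print('beam x',np.percentile(f[b][:,0],[3,50,97]))
b=(Z>.112)&(Z<.135)&(abs(f[...,0])<.03)&(abs(f[...,1])<.19); print('beam y',f[b][:,1].min(),f[b][:,1].max())
k=(Z>.118)&(f[...,0]>.1)&(f[...,0]<.18)&(abs(f[...,1])<.04); 
for s in(1,-1): q=f[k&(f[...,1]*s>.012)]; print('cheek',q.mean(0))
p=(Z>.008)&(Z<.018)&(abs(f[...,0]-.05)<.2)&(abs(f[...,1])<.25); print('plate x',np.percentile(f[p],[1,99],axis=0))
print('grip w',Wd(-.09,.037),'dq',robot.get_obs()['position'])
E
```

```text
-0.07 [-0.097  -0.0894 -0.0824] 0.1225
-0.05 [-0.0973 -0.0894 -0.0823] 0.1226
-0.03 [-0.0967 -0.0893 -0.0825] 0.1223
0.015 [-0.0972 -0.0891 -0.0821] 0.1222
0.03 [-0.0967 -0.0895 -0.0821] 0.122
0.05 [-0.0972 -0.0896 -0.0823] 0.1225
y ext -0.06223352718404126 0.06687368783632439
arm y [-0.00559087  0.0021662   0.00968743]
beam x [-0.00768596 -0.00022309  0.00760577]
beam y -0.15801608510958803 0.1612036241832099
cheek [0.13895413 0.02299522]
cheek [ 0.13904975 -0.02074345]
plate x [[-0.04826224 -0.18492039]
 [ 0.16767646  0.18852658]]
grip w [0.43951643 0.09834525] dq [0.27413945 0.56095608 0.22969158]
```

Request:
send_rows(increments=[0,0,-0.0591,1.03,-2.88,-0.19,0.5,0,0,-0.0591,1.03,-2.88,-0.19,0.5,0,0,-0.0591,1.03,-2.88,-0.19,0.5,0,0,-0.0591,1.03,-2.88,-0.19,0.5,0,0,-0.0591,1.03,-2.88,-0.19,0.5,0,0,-0.0591,1.03,-2.88,-0.19,0.5,0,0,-0.0591,1.03,-2.88,-0.19,0.5,0,0,-0.0591,1.03,-2.88,-0.19,0.5,0,0,-0.0591,1.03,-2.88,-0.19,0.5,0,0,-0.0591,1.03,-2.88,-0.19,0.5,0,0,-0.0591,1.03,-2.88,-0.19,0.5,0,0,-0.0591,1.03,-2.88,-0.19,0.5,0,0,-0.0591,1.03,-2.88,-0.19,0.5,0,0,-0.0591,1.03,-2.88,-0.19,0.5,0,0,-0.0591,1.03,-2.88,-0.19,0.5,0,0,-0.0591,1.03,-2.88,-0.19,0.5,0,0,0,0,0,0,0.5,0,0,0,0,0,0,0.5], newtons=20)

```text
time: 1.6
position: [0.4397, 0.0994, 0.1999]
tool_rot: [0.646, 0.764, -0.0, -0.0]
ft_force: [1.1, 0.2, -0.3]
grip_width: 0.0435
grip_force: 0.0
```

Request:
send_rows(increments=[0,0,0,0,0.02,-2.4,0.5,0,0,0,0,0.02,-2.4,0.5,0,0,0,0,0.02,-2.4,0.5,0,0,0,0,0.02,-1.6,0.5,0,0,0,0,0,-0.8,0.5,0,0,0,0,0,0,0.5,0,0,0,0,0,0,0,0,0,0,0,0,0,0,0,0,0,0,0,0,0,0,0,0,0,0,0,0,0,0,0,0,0,0,0], newtons=20)

```text
time: 2.52
position: [0.4398, 0.1015, 0.1049]
tool_rot: [0.644, 0.765, 0.001, 0.001]
ft_force: [0.1, -0.1, -0.2]
grip_width: 0.0179
grip_force: 0.0
```

```bash
python3 - <<'E'
import numpy as np
th=[0,.08,.16,.24,.32,.4,.48,.56,.64,.72,.80,.88,.96,1.04,1.12,1.2,1.26,1.32,1.36,1.4]
e=np.array([np.cos(.171),np.sin(.171)])
a=np.array(th);x=-23*np.cos(a);z=23*np.sin(a)
for i in range(len(a)-1): print(i,th[i+1],(e*(x[i+1]-x[i])).round(2),(z[i+1]-z[i]).round(2))
print((x[-1]-x[0])*e,z[-1])
E
```

```text
0 0.08 [0.07 0.01] 1.84
1 0.16 [0.22 0.04] 1.83
2 0.24 [0.36 0.06] 1.8
3 0.32 [0.5  0.09] 1.77
4 0.4 [0.64 0.11] 1.72
5 0.48 [0.77 0.13] 1.66
6 0.56 [0.9  0.16] 1.6
7 0.64 [1.02 0.18] 1.52
8 0.72 [1.14 0.2 ] 1.43
9 0.8 [1.25 0.22] 1.33
10 0.88 [1.35 0.23] 1.23
11 0.96 [1.44 0.25] 1.11
12 1.04 [1.53 0.26] 0.99
13 1.12 [1.6  0.28] 0.87
14 1.2 [1.66 0.29] 0.73
15 1.26 [1.28 0.22] 0.46
16 1.32 [1.31 0.23] 0.38
17 1.36 [0.88 0.15] 0.21
18 1.4 [0.89 0.15] 0.17
[18.81231879  3.24863284] 22.66534378973458
```

Request:
send_rows(increments=[0,0,0,0,0,0,0,0,0,0,0,0,0,0,0,0,0,0,0,0,0,0,0,0,0,0,0,0,0,0,0,0.02,0,0.92,0,0,0,0,0.05,0.01,0.92,0,0,0,0,0.09,0.02,0.92,0,0,0,0,0.13,0.02,0.91,0,0,0,0,0.16,0.03,0.9,0,0,0,0,0.2,0.03,0.9,0,0,0,0,0.23,0.04,0.89,0,0,0,0,0.27,0.05,0.88,0], newtons=20)

```text
time: 3.52
position: [0.4498, 0.1032, 0.176]
tool_rot: [0.644, 0.765, -0.001, -0.001]
ft_force: [0.9, -0.5, -6.4]
grip_width: 0.0153
grip_force: 20.0
```

Request:
send_rows(increments=[0,0,0,0.32,0.05,0.86,0,0,0,0,0.32,0.06,0.86,0,0,0,0,0.38,0.06,0.83,0,0,0,0,0.39,0.07,0.83,0,0,0,0,0.45,0.08,0.8,0,0,0,0,0.45,0.08,0.8,0,0,0,0,0.51,0.09,0.76,0,0,0,0,0.51,0.09,0.76,0,0,0,0,0.57,0.1,0.72,0,0,0,0,0.57,0.1,0.71,0,0,0,0,0.62,0.11,0.67,0,0,0,0,0.63,0.11,0.66,0,0,0,0,0.67,0.11,0.62,0,0,0,0,0.68,0.12,0.61,0,0,0,0,0.72,0.12,0.56,0,0,0,0,0.72,0.13,0.55,0])

```text
time: 4.85
position: [0.5267, 0.1164, 0.2927]
tool_rot: [0.644, 0.765, -0.009, -0.007]
ft_force: [-19.5, -6.3, 17.8]
grip_width: 0.0155
grip_force: 20.0
```

```bash
python3 - <<'E'
from h import *
o=robot.get_obs(); print({k:np.round(o[k],3) for k in('time','q','position','tool_rot','ft_force','moment')})
c=shot('side','s1'); cv2.imwrite('pics/s1c.png',cv2.resize(c['image'][60:300,200:460,::-1],(780,600)[:2] if 0 else (650,600)))
o=robot.get_obs(); print({k:np.round(o[k],3) for k in('time','position','ft_force','moment')})
E
```

```text
{'time': np.float64(4.85), 'q': array([ 0.013,  0.351,  1.554, -0.005,  1.259, -0.157]), 'position': array([0.527, 0.116, 0.293]), 'tool_rot': array([ 0.644,  0.765, -0.009, -0.007]), 'ft_force': array([-19.467,  -6.313,  17.83 ]), 'moment': array([-1.182,  3.619, -0.015])}
{'time': np.float64(4.9), 'position': array([0.529, 0.117, 0.294]), 'ft_force': array([-19.408,  -4.883,  21.795]), 'moment': array([-0.977,  3.515,  0.   ])}
```

View pics/s1c.png

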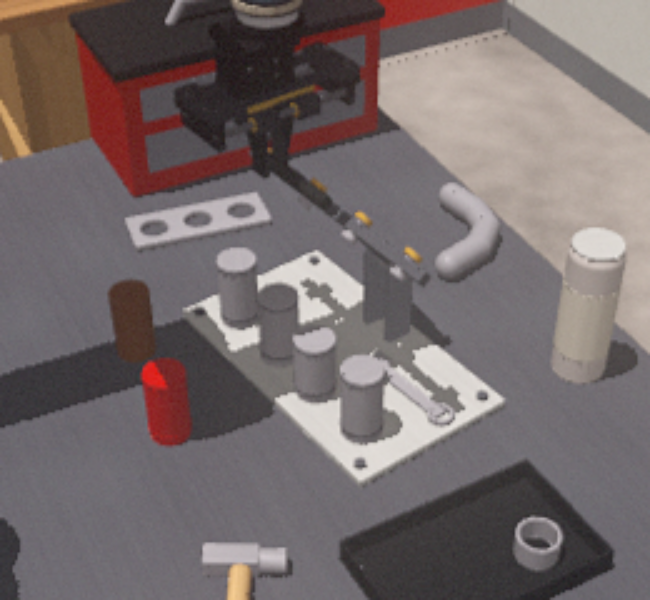

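```bash
sed -i 's/^O=.*/O=np.array([0.5342,0.0792])/' fx.py; python3 - <<'E'
from h import *; from fx import *
t=shot('top','t1'); s=dict(np.load('s1.npz'))
print(robot.get_obs()['ft_force'])
for n,c in(('top',t),('side',s)):
    W=world(c); f=F(W); Z=W[...,2]
    # beam ends, away from the gripper: fixture |y| .06-.16
    for a,b in((-.16,-.11),(-.09,-.05),(.09,.16)):
        k=(f[...,1]>a)&(f[...,1]<b)&(Z>.15)&(f[...,0]>-.06)&(f[...,0]<.2)
        if k.sum(): print(n,'beam',a,k.sum(),np.median(f[k],0).round(4),np.percentile(Z[k],[5,50,95]).round(4),np.percentile(f[k][:,0],[5,95]).round(4))
    k=(f[...,1]>-.065)&(f[...,1]<-.012)&(Z>.2)&(Z<.34)&(f[...,0]>-.08)&(f[...,0]<.1)
    print(n,'handle',k.sum(),np.median(f[k],0).round(4),np.percentile(Z[k],[5,50,95]).round(4) if k.any() else '')
    k=(abs(f[...,1])<.008)&(Z>.13)&(Z<.3)&(f[...,0]>-.08)&(f[...,0]<.16)
    q=np.c_[f[k][:,0],Z[k]]; print(n,'arm',k.sum()); 
    if len(q)>20: p=np.polyfit(q[:,0],q[:,1],1); print('slope angle',np.arctan(-p[0]),np.polyval(p,.14))
E
```

```text
[-17.92404812  -4.26249017  20.94915292]
top beam -0.16 337 [ 0.0566 -0.1305] [0.2271 0.236  0.2451] [0.0435 0.0725]
top beam -0.09 282 [ 0.0533 -0.0629] [0.2306 0.2374 0.3069] [-0.0041  0.0663]
top beam 0.09 1244 [-0.0369  0.0941] [0.6288 0.6502 0.6583] [-0.059   0.0135]
top handle 539 [ 0.0447 -0.0425] [0.2283 0.2439 0.3076]
top arm 0
side beam -0.16 132 [ 0.0529 -0.1342] [0.2233 0.2346 0.2441] [0.0419 0.0647]
side beam -0.09 124 [ 0.0489 -0.0627] [0.2278 0.2372 0.3052] [-0.0069  0.0654]
side beam 0.09 5 [0.0499 0.1338] [0.2199 0.2279 0.2408] [0.0474 0.0605]
side handle 223 [ 0.046  -0.0442] [0.2261 0.2405 0.3058]
side arm 29
slope angle 0.8903413048500264 0.11953301223636797
```

View pics/t1.png

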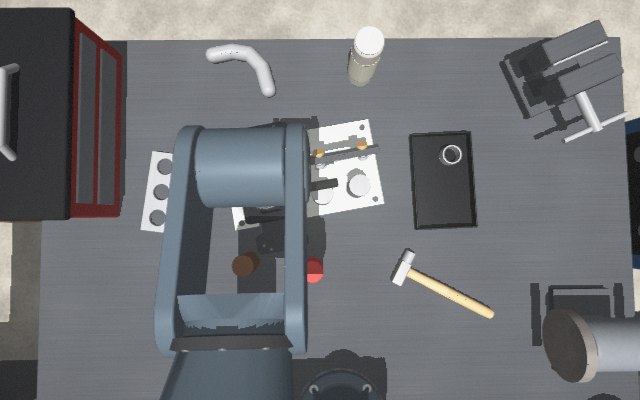

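Side and top views show the handle up at about 0.92 rad. The handle has rolled about 6 mm along the pads toward the fingertips, and rolling friction explains the 20 N. I'll ease the grip and bring the fingers a little lower while continuing the swing.

Request:
send_rows(increments=[0,0,0,0,0,-0.2,0,0,0,0,0.76,0.13,0.4,0,0,0,0,0.77,0.13,0.4,0,0,0,0,0.8,0.14,0.4,0,0,0,0,0.8,0.14,0.4,0,0,0,0,0.83,0.14,0.35,0,0,0,0,0.83,0.15,0.3,0], newtons=10)

```text
time: 5.53
position: [0.5812, 0.1261, 0.3161]
tool_rot: [0.644, 0.765, -0.002, -0.001]
ft_force: [-9.7, -1.7, 14.8]
grip_width: 0.0156
grip_force: 10.1
```

Request:
send_rows(increments=[0,0,0,0.7,0.12,0.24,0,0,0,0,0.7,0.12,0.22,0,0,0,0,0.7,0.12,0.2,0,0,0,0,0.7,0.12,0.17,0,0,0,0,0.7,0.12,0.14,0,0,0,0,0.7,0.12,0.1,0,0,0,0,0.5,0.09,0.05,0,0,0,0,0,0,0,0])

```text
time: 6.2
position: [0.6327, 0.1349, 0.328]
tool_rot: [0.644, 0.765, 0.002, 0.002]
ft_force: [-1.9, 0.6, 10.6]
grip_width: 0.0154
grip_force: 9.3
```

Request:
send_rows(increments=[0,0,0,0,0,0,0.5,0,0,0,0,0,0,0.5,0,0,0,0,0,0,0.5,0,0,0,0,0,0,0.5,0,0,0,0,0,1.5,0.5,0,0,0,0,0,2,0.5,0,0,0,0,0,2,0.5,0,0,0,0,0,1.5,0.5,0,0,0,-1,-2.5,0,0.7,0,0,0,-1,-3.5,0,0.7,0,0,0,-1,-3.5,0,0.7,0,0,0,-1,-3.5,0,0.7,0,0,0,-1,-3.5,0,0.7,0,0,0,-1,-3.5,0,0.7,0,0,0,-1,-3.5,0,0.7,0,0,0,-1,-3.5,0,0.7,0,0,0,-1,-3.5,0,0.7,0,0,0,-1,-3.5,0,0.7,0,0,0,0,0,0,0.7])

```text
time: 7.78
position: [0.5291, -0.2116, 0.3935]
tool_rot: [0.647, 0.763, -0.002, 0.0]
ft_force: [0.5, 0.7, -0.7]
grip_width: 0.061
grip_force: 0.0
```

```bash
python3 - <<'E'
from h import *; from fx import *
t=shot('top','t2'); s=shot('side','s2')
print({k:np.round(v,3) for k,v in robot.get_obs().items() if k in('time','q','position','ft_force')})
for n,c in(('top',t),('side',s)):
    W=world(c); f=F(W); Z=W[...,2]
    for y in(-.127,-.042,.042,.127):
        k=(abs(f[...,1]-y)<.032)&(abs(f[...,0])<.032)&(Z>.085)&(Z<.125)
        if k.sum()<5: print(n,y,'none'); continue
        p=f[k]; (cx,cy),r=cv2.minEnclosingCircle((p*1000).astype(np.float32))
        print(n,y,k.sum(),'top z',np.percentile(Z[k],[20,50,80]).round(4),'c',round(cx,1),round(cy,1),'r',round(r,1),Wd(cx/1e3,cy/1e3).round(4))
    k=(Z>.18)&(f[...,0]>.02)&(f[...,0]<.2)&(abs(f[...,1])<.17)&(Z<.36)
    print(n,'beam',k.sum(),np.median(f[k],0),np.percentile(Z[k],[5,50,99]))
E
```

```text
{'time': np.float64(7.883), 'q': array([-5.680e-01,  3.050e-01,  1.343e+00,  1.000e-03,  1.495e+00,
       -7.350e-01]), 'position': array([ 0.53 , -0.207,  0.394]), 'ft_force': array([-0.015,  0.367, -0.618])}
top -0.127 396 top z [0.1064 0.1078 0.1089] c 0.9 -126.4 r 25.1 [ 0.5566 -0.0452]
top -0.042 372 top z [0.0942 0.0957 0.0969] c -1.8 -39.9 r 25.1 [0.5392 0.0396]
top 0.042 390 top z [0.1064 0.1077 0.109 ] c 2.3 39.7 r 25.1 [0.5297 0.1187]
top 0.127 412 top z [0.1064 0.1077 0.1088] c 2.2 129.7 r 25.2 [0.5143 0.2074]
top beam 2085 [ 0.11496597 -0.00080905] [0.2556972  0.26337538 0.35242485]
side -0.127 275 top z [0.0964 0.107  0.1088] c 0.7 -129.4 r 26.7 [ 0.557  -0.0482]
side -0.042 196 top z [0.0926 0.0956 0.0974] c -2.4 -40.6 r 27.4 [0.5388 0.0388]
side 0.042 224 top z [0.0963 0.1064 0.1092] c 1.0 39.8 r 28.9 [0.5284 0.1186]
side 0.127 211 top z [0.0948 0.1062 0.109 ] c 5.4 127.6 r 29.3 [0.5178 0.2058]
side beam 402 [0.11586026 0.04958298] [0.25007993 0.26311737 0.3523431 ]
```

View pics/s2.png

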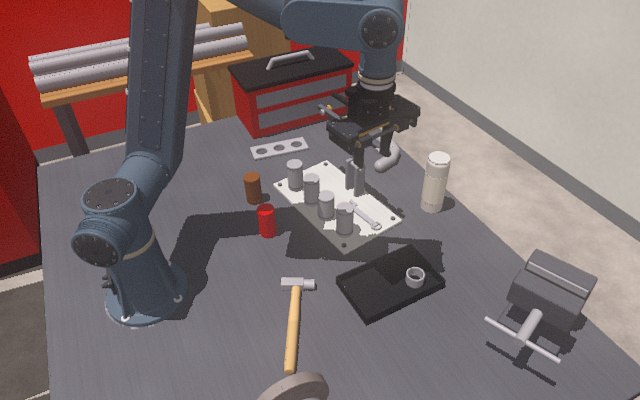

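The side view shows the hold-down staying up and all four stubs standing. The short stub is at fixture y = -40 mm, with its top at 95.7 mm against 107.7 mm for the other three. I'm going above it with the jaws closing along the row.

Request:
send_rows(increments=[0,0,-0.112,0.07,1.76,0,0.7,0,0,-0.112,0.07,1.76,0,0.7,0,0,-0.112,0.07,1.76,0,0.7,0,0,-0.112,0.07,1.76,0,0.7,0,0,-0.112,0.07,1.76,0,0.7,0,0,-0.112,0.07,1.76,0,0.7,0,0,-0.112,0.07,1.76,0,0.7,0,0,-0.112,0.07,1.76,0,0.7,0,0,-0.112,0.07,1.76,0,0.7,0,0,-0.112,0.07,1.76,0,0.7,0,0,-0.112,0.07,1.76,0,0.7,0,0,-0.112,0.07,1.76,0,0.7,0,0,-0.112,0.07,1.76,0,0.7,0,0,-0.112,0.07,1.76,0,0.7,0,0,0,0,0,-2,0.7,0,0,0,0,0,-2,0.7,0,0,0,0,0,0,0.7,0,0,0,0,0,0,0.7,0,0,0,0,0,0,0.7], newtons=30)

```text
time: 9.47
position: [0.541, 0.0418, 0.355]
tool_rot: [0.996, 0.087, 0.001, -0.0]
ft_force: [0.1, -0.7, 0.6]
grip_width: 0.0611
grip_force: 0.0
```

Request:
send_rows(increments=[0,0,0,-0.19,-0.23,-2,0.7,0,0,0,0,0,-3,0.7,0,0,0,0,0,-3,0.7,0,0,0,0,0,-3,0.7,0,0,0,0,0,-3,0.7,0,0,0,0,0,-2,0.7,0,0,0,0,0,0,0.7,0,0,0,0,0,0,0.7])

```text
time: 10.13
position: [0.5393, 0.0387, 0.1946]
tool_rot: [0.996, 0.086, -0.0, -0.0]
ft_force: [0.8, -0.3, 0.7]
grip_width: 0.061
grip_force: 0.0
```

```bash
python3 - <<'E'
from h import *
s=shot('side','s3'); cv2.imwrite('pics/s3c.png',cv2.resize(s['image'][50:270,230:450,::-1],(600,600)))
E
```

```text
(no output)
```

View pics/s3c.png

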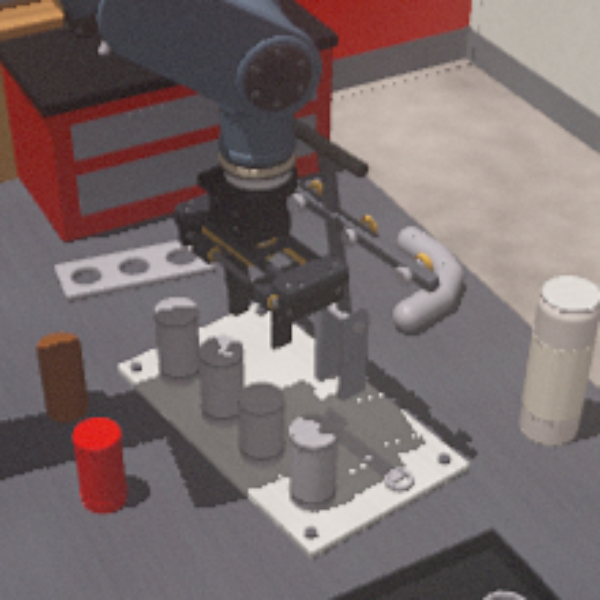

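The gripper hangs centred over the short stub (third from the left, crop 262,400). The raised hold-down is behind the wrist with clearance.

Request:
send_rows(increments=[0,0,0,0,0.04,-2,0.7,0,0,0,0,0.03,-2,0.7,0,0,0,0,0,-2,0.7,0,0,0,0,0,-2,0.7,0,0,0,0,0,-2,0.7,0,0,0,0,0,-1.2,0.7,0,0,0,0,0,-0.9,0.7,0,0,0,0,0,0,0.7,0,0,0,0,0,0,0.7])

```text
time: 10.93
position: [0.5401, 0.0393, 0.0744]
tool_rot: [0.996, 0.086, 0.001, 0.0]
ft_force: [0.4, -0.6, -0.0]
grip_width: 0.0608
grip_force: 0.0
```

Request:
send_rows(increments=[0,0,0,0,0,0,0.4,0,0,0,0,0,0,0.4,0,0,0,0,0,0,0.4,0,0,0,0,0,0,0.4,0,0,0,0,0,0,0.4,0,0,0,0,0,0,0.4,0,0,0,0,0,0.5,0.4,0,0,0,0,0,1,0.4,0,0,0,0,0,1,0.4], newtons=30)

```text
time: 11.68
position: [0.5377, 0.0397, 0.0983]
tool_rot: [0.996, 0.087, -0.001, -0.0]
ft_force: [0.3, -0.4, -3.2]
grip_width: 0.049
grip_force: 30.0
```

Request:
send_rows(increments=[0,0,0,0,0,2,0.4,0,0,0,0,0,2.5,0.4,0,0,0,0,0,2.5,0.4,0,0,0,0,0,2.5,0.4,0,0,0,0,0,2.5,0.4,0,0,0,-0.1,-1,1,0.4,0,0,0,-0.2,-2,0,0.4,0,0,0,-0.3,-3,0,0.4,0,0,0,-0.3,-3,0,0.4,0,0,0,-0.3,-3,0,0.4,0,0,0,-0.3,-3,0,0.4,0,0,0,-0.3,-3,0,0.4,0,0,0,-0.3,-3,0,0.4,0,0,0,-0.3,-3,0,0.4,0,0,0,-0.2,-3,0,0.4,0,0,0,-0.2,-3,0,0.4,0,0,0,0,-2.5,0,0.4,0,0,0,0,-1,0,0.4,0,0,0,0,0,0,0.4,0,0,0,0,0,0,0.4])

```text
time: 13.35
position: [0.5097, -0.2949, 0.2276]
tool_rot: [0.996, 0.086, -0.001, -0.001]
ft_force: [0.4, 1.4, -4.4]
grip_width: 0.0494
grip_force: 30.0
```

Request:
send_rows(increments=[0,0,0,0.1,1,0,0.4,0,0,0,0.2,1.9,0,0.4,0,0,0,0,0,-2,0.4,0,0,0,0,0,-3,0.4,0,0,0,0,0,-3,0.4,0,0,0,0,0,-3,0.4,0,0,0,0,0,-2,0.4,0,0,0,0,0,-1,0.4,0,0,0,0,0,-0.8,0.4,0,0,0,0,0,0,0.4,0,0,0,0,0,0,0.4])

```text
time: 14.27
position: [0.5144, -0.2661, 0.081]
tool_rot: [0.996, 0.087, 0.0, 0.0]
ft_force: [0.6, 0.3, -2.9]
grip_width: 0.0492
grip_force: 30.0
```

Request:
send_rows(increments=[0,0,0,0,0,-0.6,0.4,0,0,0,0,0,-0.4,0.4,0,0,0,0,0,-0.3,0.4,0,0,0,0,0,0,0.4,0,0,0,0,0,0,0.4])

```text
time: 14.68
position: [0.5136, -0.2666, 0.0673]
tool_rot: [0.996, 0.086, -0.0, -0.0]
ft_force: [-0.2, -0.2, -3.9]
grip_width: 0.0493
grip_force: 30.0
```

Request:
send_rows(increments=[0,0,0,0,0,-0.15,0.4,0,0,0,0,0,-0.1,0.4,0,0,0,0,0,0,0.4])

```text
time: 14.93
position: [0.514, -0.2669, 0.0664]
tool_rot: [0.996, 0.086, 0.0, 0.0]
ft_force: [-0.9, 1.4, 6.4]
grip_width: 0.0495
grip_force: 30.0
```

Request:
send_rows(increments=[0,0,0,0,0,0.05,0.7,0,0,0,0,0,0,0.7,0,0,0,0,0,0,0.7,0,0,0,0,0,0,0.7,0,0,0,0,0,0.5,0.7,0,0,0,0,0,1.5,0.7,0,0,0,0,0,3,0.7,0,0,0,0,0,4,0.7,0,0,0,0,0,4,0.7,0,0,0,0,0,4,0.7,0,0,0,0,0,4,0.7,0,0,0,0,0,4,0.7,0,0,0,0,0,4,0.7,0,0,0,0,0,4,0.7,0,0,0,0,0,0,0.7])

```text
time: 16.18
position: [0.5168, -0.2687, 0.4053]
tool_rot: [0.996, 0.087, 0.007, 0.006]
ft_force: [0.1, -0.2, 2.0]
grip_width: 0.061
grip_force: 0.0
```

```bash
python3 - <<'E'
from h import *; from fx import *
t=shot('top','t4'); s=shot('side','s4')
print({k:np.round(v,3) for k,v in robot.get_obs().items() if k in('time','q','position','ft_force')})
for n,c in(('top',t),('side',s)):
    W=world(c); f=F(W); Z=W[...,2]
    k=(abs(W[...,0]-.514)<.05)&(abs(W[...,1]+.267)<.05)&(Z>.06)&(Z<.11)
    if k.any(): print(n,'placed',k.sum(),np.median(W[k],0).round(4),Z[k].std().round(4))
    for y in(-.127,-.042,.042,.127):
        k=(abs(f[...,1]-y)<.032)&(abs(f[...,0])<.032)&(Z>.085)&(Z<.125)
        if k.sum()>5: print(n,y,k.sum(),np.median(Z[k]).round(4),np.median(f[k],0).round(4))
    k=(Z>.325)&(Z<.37)&(abs(f[...,1])<.08)&(f[...,0]>.05)&(f[...,0]<.2)
    if k.any(): print(n,'handle',np.percentile(f[k],[3,50,97],axis=0).round(4).tolist(),np.percentile(Z[k],[50,95]).round(4))
E
```

```text
{'time': np.float64(16.283), 'q': array([-0.671,  0.317,  1.315,  0.   ,  1.504,  0.726]), 'position': array([ 0.514, -0.267,  0.398]), 'ft_force': array([ 0.776, -0.953, -1.137])}
top placed 425 [ 0.5131 -0.2617  0.0876] 0.0062
top -0.127 395 0.1078 [ 0.0004 -0.1255]
top 0.042 390 0.1078 [0.0016 0.0391]
top 0.127 415 0.1079 [0.0017 0.1281]
top handle [[0.0987, -0.0607], [0.1046, 0.0002], [0.1134, 0.0602]] [0.3496 0.3521]
side placed 384 [ 0.5096 -0.2745  0.0866] 0.0084
side -0.127 271 0.1066 [-0.0041 -0.135 ]
side 0.042 224 0.1069 [-0.0021  0.0293]
side 0.127 212 0.106 [-0.0009  0.1184]
side handle [[0.0981, -0.0306], [0.1027, 0.011], [0.1116, 0.0583]] [0.3485 0.3524]
```

View pics/s4.png

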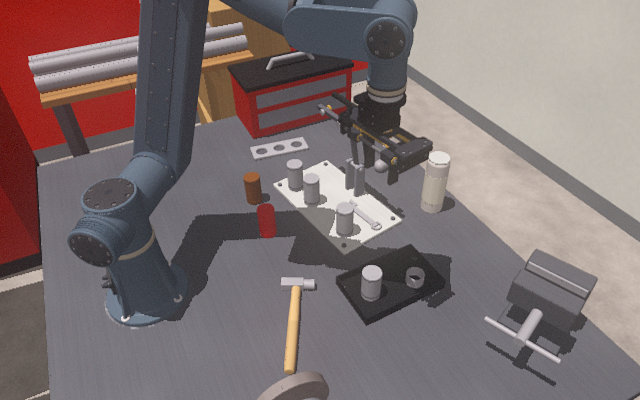

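The side view shows the short stub upright in the free half of the tray (371,283), with the offcut and the three good stubs undisturbed. Back to the handle.

Request:
send_rows(increments=[0,0,0.112,0.84,2.86,0,0.5,0,0,0.112,0.84,2.86,0,0.5,0,0,0.112,0.84,2.86,0,0.5,0,0,0.112,0.84,2.86,0,0.5,0,0,0.112,0.84,2.86,0,0.5,0,0,0.112,0.84,2.86,0,0.5,0,0,0.112,0.84,2.86,0,0.5,0,0,0.112,0.84,2.86,0,0.5,0,0,0.112,0.84,2.86,0,0.5,0,0,0.112,0.84,2.86,0,0.5,0,0,0.112,0.84,2.86,0,0.5,0,0,0.112,0.84,2.86,0,0.5,0,0,0.112,0.84,2.86,0,0.5,0,0,0.112,0.84,2.86,0,0.5,0,0,0,0,0,0,0.5,0,0,0,0,0,0,0.5], newtons=15)

```text
time: 17.62
position: [0.6303, 0.1353, 0.3923]
tool_rot: [0.644, 0.765, -0.002, -0.002]
ft_force: [0.3, -1.0, 0.3]
grip_width: 0.0437
grip_force: 0.0
```

Request:
send_rows(increments=[0,0,0,0.15,-0.1,-1.5,0.5,0,0,0,0,0,-2,0.5,0,0,0,0,0,-2,0.5,0,0,0,0,0,-1,0.5,0,0,0,0,0,0,0.5,0,0,0,0,0,0,0,0,0,0,0,0,0,0,0,0,0,0,0,0,0,0,0,0,0,0,0,0,0,0,0,0,0,0,0,0,0,0,0,0,0,0,0,0,0,0,0,0,0])

```text
time: 18.62
position: [0.633, 0.1329, 0.3312]
tool_rot: [0.644, 0.765, 0.0, 0.001]
ft_force: [-1.1, -0.6, 2.8]
grip_width: 0.0157
grip_force: 15.0
```

```bash
python3 - <<'E'
import numpy as np
e=np.array([np.cos(.171),np.sin(.171)])
a=np.r_[np.linspace(1.42,.02,36),0]
x=-23*np.cos(a);z=23*np.sin(a)
for i in range(len(a)-1): print(a[i+1].round(2),(e*(x[i+1]-x[i])).round(2),(z[i+1]-z[i]).round(2))
E
```

```text
1.38 [-0.89 -0.15] -0.16
1.34 [-0.89 -0.15] -0.19
1.3 [-0.88 -0.15] -0.23
1.26 [-0.87 -0.15] -0.26
1.22 [-0.86 -0.15] -0.3
1.18 [-0.84 -0.15] -0.33
1.14 [-0.83 -0.14] -0.37
1.1 [-0.82 -0.14] -0.4
1.06 [-0.8  -0.14] -0.43
1.02 [-0.78 -0.14] -0.47
0.98 [-0.76 -0.13] -0.5
0.94 [-0.74 -0.13] -0.53
0.9 [-0.72 -0.12] -0.56
0.86 [-0.7  -0.12] -0.59
0.82 [-0.68 -0.12] -0.61
0.78 [-0.65 -0.11] -0.64
0.74 [-0.62 -0.11] -0.67
0.7 [-0.6 -0.1] -0.69
0.66 [-0.57 -0.1 ] -0.72
0.62 [-0.54 -0.09] -0.74
0.58 [-0.51 -0.09] -0.76
0.54 [-0.48 -0.08] -0.78
0.5 [-0.45 -0.08] -0.8
0.46 [-0.42 -0.07] -0.82
0.42 [-0.39 -0.07] -0.83
0.38 [-0.35 -0.06] -0.85
0.34 [-0.32 -0.06] -0.86
0.3 [-0.29 -0.05] -0.87
0.26 [-0.25 -0.04] -0.88
0.22 [-0.22 -0.04] -0.89
0.18 [-0.18 -0.03] -0.9
0.14 [-0.14 -0.02] -0.91
0.1 [-0.11 -0.02] -0.91
0.06 [-0.07 -0.01] -0.92
0.02 [-0.04 -0.01] -0.92
0.0 [-0. -0.] -0.46
```

Request:
send_rows(increments=[0,0,0,-0.45,-0.08,-0.15,0,0,0,0,-0.89,-0.15,-0.24,0,0,0,0,-0.89,-0.15,-0.27,0,0,0,0,-0.88,-0.15,-0.3,0,0,0,0,-0.87,-0.15,-0.31,0,0,0,0,-0.86,-0.15,-0.35,0,0,0,0,-0.84,-0.15,-0.37,0,0,0,0,-0.83,-0.14,-0.37,0,0,0,0,-0.82,-0.14,-0.4,0])

```text
time: 19.37
position: [0.5594, 0.1203, 0.3039]
tool_rot: [0.644, 0.765, 0.001, 0.001]
ft_force: [-0.8, 1.3, 1.3]
grip_width: 0.0151
grip_force: 14.9
```

Request:
send_rows(increments=[0,0,0,-0.8,-0.14,-0.43,0,0,0,0,-0.78,-0.14,-0.47,0,0,0,0,-0.76,-0.13,-0.5,0,0,0,0,-0.74,-0.13,-0.53,0,0,0,0,-0.72,-0.12,-0.56,0,0,0,0,-0.7,-0.12,-0.59,0,0,0,0,-0.68,-0.12,-0.61,0,0,0,0,-0.65,-0.11,-0.64,0,0,0,0,-0.62,-0.11,-0.67,0,0,0,0,-0.6,-0.1,-0.69,0])

```text
time: 20.2
position: [0.4892, 0.1084, 0.2452]
tool_rot: [0.644, 0.765, 0.001, 0.0]
ft_force: [5.3, 2.1, -3.8]
grip_width: 0.0151
grip_force: 15.1
```

Request:
send_rows(increments=[0,0,0,-0.56,-0.1,-0.72,0,0,0,0,-0.53,-0.09,-0.74,0,0,0,0,-0.5,-0.09,-0.76,0,0,0,0,-0.47,-0.08,-0.78,0,0,0,0,-0.44,-0.08,-0.8,0,0,0,0,-0.41,-0.07,-0.82,0,0,0,0,-0.38,-0.07,-0.83,0,0,0,0,-0.34,-0.06,-0.85,0,0,0,0,-0.31,-0.06,-0.86,0,0,0,0,-0.28,-0.05,-0.87,0])

```text
time: 21.03
position: [0.4476, 0.1012, 0.1653]
tool_rot: [0.645, 0.764, 0.001, 0.001]
ft_force: [4.3, 6.0, -2.3]
grip_width: 0.0158
grip_force: 15.0
```

Request:
send_rows(increments=[0,0,0,-0.22,-0.03,-0.88,0,0,0,0,-0.19,-0.03,-0.89,0,0,0,0,-0.16,-0.03,-0.9,0,0,0,0,-0.12,-0.02,-0.8,0,0,0,0,-0.08,-0.01,-0.6,0,0,0,0,-0.03,-0.01,-0.4,0,0,0,0,0,0,0,0,0,0,0,0,0,0,0])

```text
time: 21.7
position: [0.44, 0.0999, 0.1206]
tool_rot: [0.645, 0.764, 0.001, 0.001]
ft_force: [4.7, 5.7, -5.3]
grip_width: 0.0154
grip_force: 15.0
```

```bash
cat > hz.py <<'E'
from h import *; from fx import *
import sys
print({k:np.round(v,3) for k,v in robot.get_obs().items() if k in('time','position','ft_force')})
for n in('side','top'):
    c=robot.camera(n); W=world(c); f=F(W); Z=W[...,2]
    k=(Z>.105)&(Z<.16)&(abs(f[...,0]+.09)<.014)&(f[...,1]>-.064)&(f[...,1]<-.015)
    if k.sum()>5: print(n,'handle top',k.sum(),np.percentile(Z[k],[50,90]).round(4))
    for y in(-.127,-.042,.042,.127):
        k=(Z>.12)&(Z<.17)&(abs(f[...,0])<.02)&(abs(f[...,1]-y)<.014)
        if k.sum()>5: print(n,'pin',y,k.sum(),np.percentile(Z[k],[20,90]).round(4))
E
python3 hz.py
```

```text
{'time': np.float64(21.7), 'position': array([0.44 , 0.1  , 0.121]), 'ft_force': array([ 4.659,  5.737, -5.286])}
side handle top 76 [0.1356 0.1388]
side pin -0.127 83 [0.1307 0.1454]
side pin -0.042 77 [0.1297 0.145 ]
side pin 0.042 65 [0.13   0.1447]
side pin 0.127 7 [0.1423 0.146 ]
top handle top 113 [0.1365 0.1387]
top pin -0.127 110 [0.1349 0.1451]
top pin -0.042 115 [0.1345 0.1453]
top pin 0.127 114 [0.1358 0.1455]
```

Request:
send_rows(increments=[0,0,0,0,0,-0.2,0,0,0,0,0,0,-0.2,0,0,0,0,0,0,-0.2,0,0,0,0,0,0,-0.2,0,0,0,0,0,0,-0.2,0,0,0,0,0,0,-0.2,0,0,0,0,0,0,-0.1,0,0,0,0,0,0,0,0,0,0,0,0,0,0,0])

```text
time: 22.55
position: [0.4396, 0.0998, 0.1079]
tool_rot: [0.645, 0.765, 0.001, 0.0]
ft_force: [3.6, 4.8, -1.9]
grip_width: 0.0159
grip_force: 15.0
```

```bash
python3 hz.py
```

```text
{'time': np.float64(22.55), 'position': array([0.44 , 0.1  , 0.108]), 'ft_force': array([ 3.633,  4.812, -1.906])}
side handle top 82 [0.1221 0.1249]
side pin -0.127 80 [0.1258 0.142 ]
side pin -0.042 60 [0.1258 0.1374]
side pin 0.042 61 [0.1252 0.1412]
side pin 0.127 11 [0.1264 0.1421]
top handle top 108 [0.1235 0.1258]
top pin -0.127 108 [0.1279 0.1417]
top pin -0.042 104 [0.1276 0.1372]
top pin 0.127 109 [0.1286 0.1417]
```

Request:
send_rows(increments=[0,0,0,0,0,-0.1,0,0,0,0,0,0,-0.1,0,0,0,0,0,0,0,0,0,0,0,0,0,0,0])

```text
time: 22.98
position: [0.4396, 0.0998, 0.1067]
tool_rot: [0.644, 0.765, 0.001, 0.001]
ft_force: [2.3, 5.0, 4.5]
grip_width: 0.0151
grip_force: 15.0
```

Request:
send_rows(increments=[0,0,0,0,0,-0.05,0,0,0,0,0,0,0,0], newtons=8)

```text
time: 23.15
position: [0.4397, 0.0997, 0.1064]
tool_rot: [0.644, 0.765, 0.001, 0.001]
ft_force: [1.6, 5.3, 8.2]
grip_width: 0.0156
grip_force: 8.0
```

```bash
python3 hz.py
```

```text
{'time': np.float64(23.15), 'position': array([0.44 , 0.1  , 0.106]), 'ft_force': array([1.551, 5.255, 8.212])}
side handle top 79 [0.1211 0.1244]
side pin -0.127 82 [0.1252 0.1421]
side pin -0.042 61 [0.1249 0.1372]
side pin 0.042 58 [0.1253 0.1423]
side pin 0.127 12 [0.1283 0.1427]
top handle top 108 [0.1224 0.1246]
top pin -0.127 106 [0.1268 0.1417]
top pin -0.042 105 [0.126  0.1366]
top pin 0.127 109 [0.1283 0.1417]
```

Request:
send_rows(increments=[0,0,0,0,0,0,0.3,0,0,0,0,0,0,0.4,0,0,0,0,0,0,0.5,0,0,0,0,0,0,0.5,0,0,0,0,0,0,0.5,0,0,0,0,0,0.5,0.5,0,0,0,0,0,1,0.5,0,0,0,0,0,2,0.5,0,0,0,0,0,3,0.5,0,0,0,0,0,4,0.5,0,0,0,0,0,4,0.5,0,0,0,0,3,3,0.5,0,0,0,0,4,0,0.5,0,0,0,0,4,0,0.5,0,0,0,0,4,0,0.5,0,0,0,0,4,0,0.5,0,0,0,0,4,0,0.5,0,0,0,0,0,0,0.5,0,0,0,0,0,0,0.5])

```text
time: 24.83
position: [0.438, 0.3303, 0.2795]
tool_rot: [0.643, 0.766, -0.0, 0.0]
ft_force: [-0.8, -0.2, -0.1]
grip_width: 0.0437
grip_force: 0.0
```

```bash
python3 hz.py; python3 - <<'E'
from h import *
shot('side','s5');c=shot('top','t5'); s=cv2.imread('pics/s5.png'); 
cv2.imwrite('pics/fin.png',np.vstack([cv2.resize(s[90:330,200:480],(700,600))[:600]]))
E
```

```text
{'time': np.float64(24.833), 'position': array([0.438, 0.33 , 0.279]), 'ft_force': array([-0.793, -0.214, -0.131])}
side handle top 78 [0.1221 0.1246]
side pin -0.127 80 [0.1252 0.1418]
side pin -0.042 61 [0.1252 0.1364]
side pin 0.042 62 [0.1247 0.1423]
side pin 0.127 59 [0.1259 0.1424]
top handle top 159 [0.122  0.1248]
top pin -0.127 107 [0.1271 0.1414]
top pin -0.042 105 [0.1273 0.1368]
top pin 0.042 108 [0.127  0.1416]
top pin 0.127 109 [0.128  0.1421]
```

View pics/fin.png

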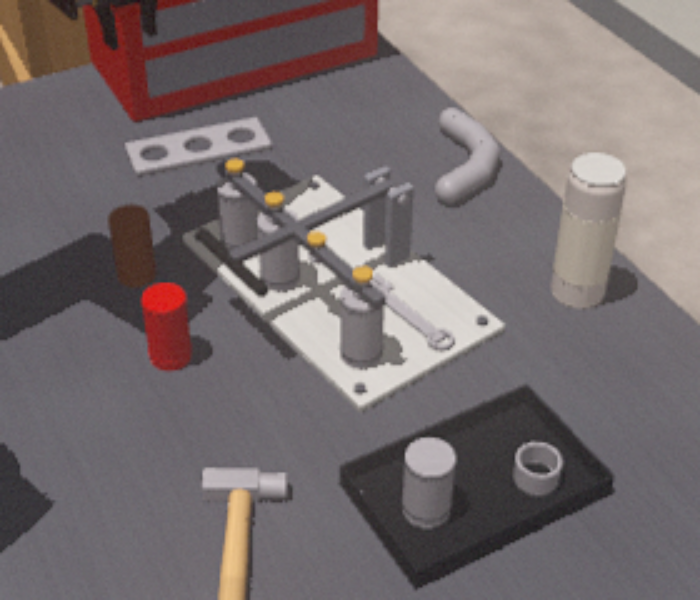

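The final view shows the hold-down level on the three good stubs, with pins at (235,165), (274,198) and (362,273). The short stub stands upright in the tray (429,480), and the wrench, flange and offcut lie where they were.

```bash
python3 -c "
from rig import robot; print(robot.hand_in())"
```

```text
the job is handed in; nothing more can be done
None
```

The job is done and handed in at about 25 s: the short stub (at fixture y ≈ -42 mm) stands upright in the scrap tray, and the hold-down was lowered without dropping onto the three good stubs.

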